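Close and pin the dust-chute cover of a finishing machine

ROBOT

A 7-joint arm with a two-finger parallel gripper is mounted at the origin on the work surface. World frame = base frame: x ahead of the robot, y to its left, z up, the work surface at z = 0. Lengths are in m, angles in rad, forces in N, time in s.
With the tool pointing down it reaches from about 0.425 to 1.025 m from the base axis. Payload 9.4 kg.
Tool frame: the origin (TCP) lies at the very end of the fingers, on their centre line; the grasp point (between the pads) lies 19 mm behind it; z points along the fingers, y is the line along which they close (so a half turn about z gives the same grasp; the last joint's range is limited). The gripper opens to 93 mm and grips with 3 to 60 N. Pads are 15 mm wide; open, the fingers measure 128 mm over their backs; the gripper's body (75 mm by 188 mm) begins 65 mm behind the grasp point.
Start: joints at [1.248, 0.599, -0.003, 1.599, 0.002, 0.943, -0.08], TCP at [0.176, -0.703, 0.219] pointing down, gripper open.
Joint ranges: [-2.57, 2.57], [-0.35, 1.97], [-1.29, 1.29], [0.11, 2.56], [-1.05, 4.19], [0.11, 1.86], [-2.63, 2.63]. Speed limits (rad/s): [2.22, 2.22, 3.01, 3.01, 3.14, 3.14, 3.14].

INTERFACE

Orientations are given as a unit quaternion [x, y, z, w].
In Python, from plant import status, viewer, job, models gives the robot as it stands. The module is installed in compiled form; this text tells all that it offers.
- The arm moves only by the shell command python3 -m crank 'ROWS' [FORCE]. ROWS is text: rows parted by semicolons, each of 7 numbers parted by spaces: the shift along the world's x, y, z in cm, then the turn, a rotation vector about the world's x, y, z in degrees, then the opening, from -1 (shut) to 1 (fully open). A call has 1 to 8 rows; each row is the pose to reach, as a shift and turn from the pose commanded when the call began; what a row does not reach only later rows make up. A row lasts 1/12 s, in which the tool goes at most 41.7 mm and 7.16 degrees, less where a joint would pass 70% of its speed; a pose out of reach is approached as far as the arm can. A call with a gripper value outside its range is refused whole. The fingers move at their own pace and stop on an object; FORCE is the grip in N (left out, the last holds). Time passes only in rows, so rows that repeat a pose let the fingers close. It gives the time, the measured TCP pose, the force, the opening and the grip force at its end, in the units of the state.
- status.observe(): the state, without advancing time (a new reading comes with each control period).
- viewer.grab_frame(name): name is "scene" or "top" or "wrist"; returns a dict with "pixels" (480x640x3 uint8, blue, green, red), "z_map" (480x640 float32, m along the optical axis (not along the pixel's ray), 0 where there is no reading), "camera_matrix" (3x3 intrinsics, pixels), "dist" ([k1, k2, p1, p2, k3] as OpenCV has them; the pictures are not rectified), "R" (3x3) and "t" (3): a world point X has camera coordinates R X + t; the wrist camera has in their place "hand_eye" (4x4, takes a point from camera to tool coordinates, whose origin is the TCP and whose axes are the flange's). Camera axes: x right, y down, z forward; pixel columns grow to the right and rows downward; lengths in m; the calibration is good to about 2 mm. A picture is of the moment at which its call begins: read the wrist's pose just before it.
- job.hand_in(): hands the job in; it is judged then, once.
Trained networks look in a picture, given as the dict that the camera call returned (one of the last four; its "shot" number tells which), for a name from the list of things; names that differ only in an ending like _2 or _b are one class to them, and where a whole thing is asked for, a point or a joint stands for the part that bears it (a point fixed in the world has none). Each returns a list of dicts, best first, with "score" (0 to 1); they miss things now and then, are a little off and sometimes report something else, mostly with a low value. They report only what shows in the picture. A call takes as long as a camera call.
- models.outline_of(picture, label): "region" (480x640 bool, what is visible of it) and "rect" ([left, top, width, height] in pixels, round what is visible of it).
The state is a dict: "t": time; "q": joint angles; "qvel": joint speeds; "effort": joint torques, N m; "tool_pos": TCP position; "ee_rot": TCP orientation; "force": force on the tool from outside, world axes, zero at the start; "ft_torque": the same for the moment, N m; "width": opening from 0.0 (shut) to 1.0 (fully open); "gripper_force": force on a finger pad.
Only numpy, scipy, OpenCV 4.12 (cv2) and the standard library are available. Lean on these libraries where they do the work, as an engineer would, in place of code of your own. Each camera call takes 0.05 s, during which the arm holds its last target. There are 200 camera calls.

TASK

The dust chute of the bench finishing machine has been emptied: swing its cover up over the port until the hole in its tongue is in line with the hole in the lug block, then take the lock pin from the wooden punch block and push it through both, right down until its collar sits on the cover and the pin has pushed the switch's roller arm aside. The lug's bracket may sit a little off, so feel for its hole with the pin and ease the cover to it; do not force it. Leave the pin in, and do not disturb the last, the can or the hammer.

Things in the scene. Friction and masses are not known exactly. Their poses are not given: they have to be found in the camera images.
- machine: Finishing machine, grey-green housing fixed to the bench, 420 x 190 mm, 210 high; wheels on a shaft behind (tops 320 mm high). Origin: middle of its underside; x level, from chute side (front) to wheels (rear); z up. Its front is a chute face sloping down to the front, 32 degrees from level: cover, handle, pivot and holes all stand square to it, axes 32 degrees from vertical, leaning to the front.
- lug_hole (a point): Nominal place, fixed to the machine, of the upper mouth of the hole in the steel lug block (34 x 56 mm, 30 thick) on the chute's side. Lug and switch share a bracket clamped through slots: the real hole may sit up to 8 mm up or down the slope (x) from here. Hole 13.6 mm wide, right through along z. z: square to the face, outward; x: up the slope; y: level. Lug top = plane of cover's underside.
- cover_pivot (a point): Centre of the pivot bolt, on the cover's upper face, 175 mm from the lug hole along +y of lug_hole. z is the hinge axis (parallel to lug_hole z). Turns with the cover.
- cover (a joint): Angle of the flat 6 mm alloy cover (124 mm disc with a tongue) about its pivot, rad. 0: tongue hole over the nominal lug hole, port shut; 8 mm of slope is 0.046 rad. Positive: swung down the slope, clockwise seen from above (starts at 0.5 to 1.15, limit 1.35). No stop at 0: it swings past, to -0.3. The pivot is stiff (0.4 N m), stays where left, and yields if the pin pushes sideways.
- cover_handle (a point): Grip point of the cover's upright round handle, 20 mm thick, 45 mm high, square to the cover, 105 mm from the pivot; the point is on its axis, 24 mm above the cover's upper face and 21 mm below the handle's top. z along the handle, away from the cover; y points to the pivot.
- cover_hole (a point): Centre of the upper mouth of the 13.6 mm hole through the cover's tongue (34 mm wide), 175 mm from the pivot, on the cover's upper face, which is 6 mm above the lug's top. z square to the cover, outward; y points to the pivot.
- pin: Loose steel lock pin, 0.14 kg. Origin: middle of its collar's underside (the seat); z from tip to head. Below: shank 80 mm long, 12 thick, the last 4 mm tapering to a 10 mm flat tip. Above: collar 28 mm wide, 6 thick, then square head 20 x 20 mm (sides square to x, y), 36 high; grip it 26 mm above the origin. Starts upright, loosely, 45 mm deep in the block, collar 35 mm above the block's top.
- pin_tip (a point): Middle of the pin's flat tip, 80 mm below its origin.
- switch_arm (a joint): Angle of the limit switch's sprung roller arm, rad: 0 at rest, about 0.16 with the pin home, tripped beyond 0.12. The 38 mm arm with an 18 mm black roller hangs across the pin's path under the lug: the tip meets the roller 44 mm below the lug's top and pushes it aside over the next 15 mm, which takes 4 to 15 N along the pin, more than its weight.
- block: Wooden punch block 150 x 60 x 60 mm, fixed to the bench. Origin: middle of its underside, x along its length. The pin stands in its hole at x = +50 mm; two wood-handled leather punches, 120 mm tall over the bench, stand fixed in it at x = -22 and -55 mm.
- last: Wooden shoe last, 260 mm long, 93 mm wide, 106 mm high, loose. Bystander. Origin under its middle, x to the toe.
- can: Plain steel can, 84 mm wide, 110 mm high, loose. Bystander. Origin: middle of its underside.
- hammer: Hammer, 260 mm long, lying loose. Bystander. Origin under its middle, x to the head.

How it is judged:
On the way, in this order (a step that is already met when the one before it is completed fails the run):
1. the cover is swung up until its hole is over the lug hole (within about 11 mm), pin not in yet (value of joint cover between -0.065 and 0.065 rad), for 0.2 s.
2. the pin is through cover and lug, and has tripped the switch (z of pin_tip in the frame of lug_hole below -0.055 m and distance between pin and lug_hole below 0.03 m and value of joint switch_arm above 0.12 rad), for 0.1 s.
At the end, for the whole second after the job is handed in: Cover shut within 0.06 rad of 0, pin through cover and lug, its collar down on the cover within 3 mm and centred within 3 mm, in line with the hole within 0.1 rad, at rest and let go; switch arm beyond 0.12 rad (value of joint cover between -0.06 and 0.06 rad and z of pin in the frame of cover_hole between -0.003 and 0.003 m and x of pin in the frame of cover_hole between -0.003 and 0.003 m and y of pin in the frame of cover_hole between -0.003 and 0.003 m and angle between the z axis of pin and the z axis of lug_hole, either way round below 0.1 rad and z of pin_tip in the frame of lug_hole below -0.07 m and value of joint switch_arm above 0.12 rad and linear speed of pin below 0.01 m/s); the robot touches nothing.
It fails at once if the pin is pressed on the machine (cover, lug, switch) with more than 90 N (contact force between pin and machine above 90 N).
It fails at once if the last is moved more than 20 mm (distance of last from where it was at the start of the episode above 0.02 m).
It fails at once if the can is moved more than 20 mm (distance of can from where it was at the start of the episode above 0.02 m).
It fails at once if the hammer is moved more than 20 mm (distance of hammer from where it was at the start of the episode above 0.02 m).
It also fails if it takes over 72 s, if anything falls off the work surface, if the arm or the gripper's body presses on something with over 40 N, if the wrist force passes 120 N, or if a joint passes its speed limit or range.

## Working session

There is one attempt and no reset: what is moved stays moved. The work goes in short steps, Python scripts to look and compute and a shell command to move; the robot and the scene stay as the last step left them, time stands still between calls to the robot, and variables do not carry over. Pictures are saved under pics/ and viewed, at most 15 in all, crops included, and the job is handed in when it is done.

```bash
mkdir -p pics; cat > h.py <<'E'
import numpy as np, cv2
from scipy.spatial.transform import Rotation as Ro
from plant import status, viewer, job, models
def shot(n,save=None):
    s=status.observe(); f=viewer.grab_frame(n)
    if n=="wrist":
        T=np.eye(4); T[:3,:3]=Ro.from_quat(s["ee_rot"]).as_matrix(); T[:3,3]=s["tool_pos"]
        M=T@np.array(f["hand_eye"])
    else:
        M=np.eye(4); R=np.array(f["R"]); M[:3,:3]=R.T; M[:3,3]=-R.T@np.array(f["t"])
    f["M"]=M
    if save: cv2.imwrite("pics/"+save,f["pixels"])
    return f
def rays(f,uv):
    uv=np.asarray(uv,float).reshape(-1,1,2)
    p=cv2.undistortPoints(uv,np.array(f["camera_matrix"]),np.array(f["dist"]))[:,0]
    return np.c_[p,np.ones(len(p))]
def cloud(f,mask):
    v,u=np.nonzero(mask&(f["z_map"]>0)); d=f["z_map"][v,u]
    P=rays(f,np.c_[u,v])*d[:,None]
    return P@f["M"][:3,:3].T+f["M"][:3,3], np.c_[u,v]
def onplane(f,uv,n,d): # intersect rays with n.x=d
    r=rays(f,uv)@f["M"][:3,:3].T; o=f["M"][:3,3]
    return o+r*((d-n@o)/(r@n))[:,None]
def proj(f,X):
    W=np.linalg.inv(f["M"]); rv=cv2.Rodrigues(W[:3,:3])[0]
    return cv2.projectPoints(np.asarray(X,float).reshape(-1,1,3),rv,W[:3,3],np.array(f["camera_matrix"]),np.array(f["dist"]))[0][:,0]
E
python3 - <<'E'
from h import *
s=status.observe(); print(s["t"],s["tool_pos"],s["ee_rot"],s["width"])
np.set_printoptions(precision=3,suppress=True)
for n in ("scene","top"):
    f=shot(n,n+"0.png"); print(n,f["M"][:3,3],f["M"][:3,2])
    for l in ("machine","cover","cover_handle","pin","block","last","can","hammer","switch_arm"):
        r=models.outline_of(f,l)
        for o in r[:1]:
            P,_=cloud(f,o["region"]); print(l,round(o["score"],2),o["rect"],np.median(P,0),np.percentile(P,2,axis=0),np.percentile(P,98,axis=0))
E
```

```text
0.0 [ 0.17627536 -0.70272774  0.21776268] [ 9.92453039e-01  1.22622819e-01 -1.69363790e-04 -7.62624271e-04] 1.001776665606114
scene [ 1.4   -0.058  0.835] [-0.768 -0.072 -0.637]
machine 0.73 [315.6, 129.6, 248.8, 217.5] [0.638 0.117 0.153] [ 0.459 -0.11   0.009] [0.715 0.301 0.311]
cover 0.85 [348.1, 211.1, 55.8, 89.6] [ 0.622 -0.016  0.147] [ 0.537 -0.065  0.103] [0.694 0.033 0.182]
cover_handle 0.81 [343.8, 210.0, 61.8, 89.2] [ 0.623 -0.016  0.147] [ 0.539 -0.065  0.103] [0.694 0.033 0.182]
pin 0.74 [230.0, 230.8, 11.2, 32.3] [ 0.563 -0.308  0.11 ] [ 0.51  -0.322  0.058] [ 0.57  -0.298  0.138]
block 0.58 [218.6, 213.7, 37.9, 74.9] [ 0.554 -0.318  0.059] [ 0.446 -0.366  0.002] [ 0.588 -0.276  0.116]
can 0.76 [260.2, 283.5, 47.5, 65.3] [ 0.73  -0.188  0.091] [ 0.674 -0.227  0.007] [ 0.744 -0.152  0.112]
hammer 0.87 [146.9, 256.4, 51.2, 98.8] [ 0.71  -0.417  0.023] [ 0.517 -0.458 -0.001] [ 0.769 -0.378  0.028]
switch_arm 0.59 [435.2, 270.9, 4.8, 12.5] [0.689 0.096 0.156] [0.686 0.093 0.145] [0.691 0.099 0.165]
top [ 0.415 -0.142  1.305] [ 0.139 -0.008 -0.99 ]
machine 0.72 [94.2, 168.5, 217.8, 152.5] [0.56  0.098 0.188] [ 0.424 -0.113  0.009] [0.696 0.326 0.314]
cover 0.92 [230.6, 187.4, 51.5, 77.5] [ 0.601 -0.011  0.148] [ 0.523 -0.063  0.103] [0.686 0.035 0.183]
cover_handle 0.92 [234.4, 187.4, 48.8, 74.8] [ 0.601 -0.012  0.147] [ 0.525 -0.063  0.104] [0.686 0.034 0.183]
pin 0.7 [377.2, 238.0, 8.3, 15.7] [ 0.55  -0.305  0.134] [ 0.541 -0.317  0.099] [ 0.561 -0.296  0.14 ]
block 0.59 [361.9, 238.9, 45.3, 61.6] [ 0.5   -0.322  0.059] [ 0.436 -0.367  0.012] [ 0.574 -0.277  0.116]
last 0.94 [427.5, 236.7, 47.5, 102.4] [ 0.463 -0.481  0.053] [ 0.349 -0.546  0.002] [ 0.575 -0.438  0.107]
can 0.93 [314.7, 170.5, 31.6, 43.8] [ 0.688 -0.189  0.107] [ 0.657 -0.226 -0.   ] [ 0.736 -0.151  0.113]
hammer 0.78 [399.7, 172.0, 32.3, 97.7] [ 0.661 -0.417  0.023] [ 0.512 -0.454  0.004] [ 0.763 -0.379  0.029]
```

```bash
python3 - <<'E'
import cv2
a=cv2.imread("pics/scene0.png")[110:370,140:580]; b=cv2.imread("pics/top0.png")[140:360,80:500]
cv2.imwrite("pics/a.png",cv2.resize(a,None,fx=1.8,fy=1.8,interpolation=cv2.INTER_CUBIC))
cv2.imwrite("pics/b.png",cv2.resize(b,None,fx=1.9,fy=1.9,interpolation=cv2.INTER_CUBIC))
E
```

```text
(no output)
```

View pics/a.png

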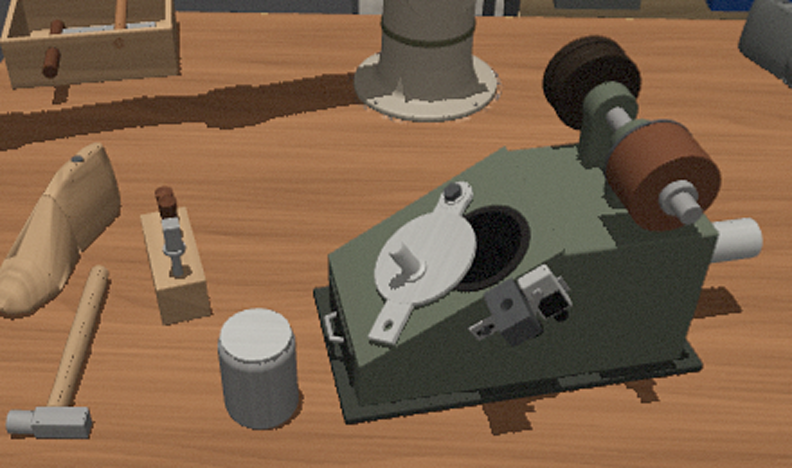

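View pics/b.png

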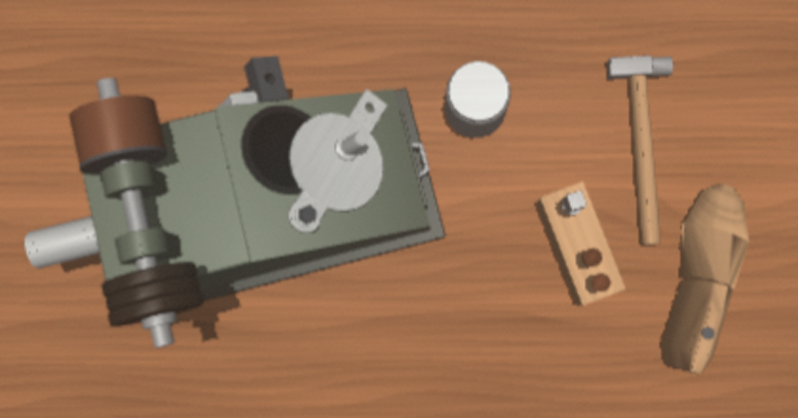

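The scene view shows the cover swung down the slope, with its hole at crop (388,325), the lug block at (512,312), and the pin in the block at (172,240). In the top view, the bolt is at crop (307,215), the cover hole at (371,107), the lug hole at about (268,77), and the pin head at (575,203).

```bash
python3 - <<'E'
from h import *
np.set_printoptions(precision=4,suppress=True)
pts={"top":dict(bolt=(307,215),chole=(371,107),lug=(268,77)),"scene":dict(bolt=(453,192),chole=(389,325),lug=(506,303))}
off={"top":(80,140,1.9),"scene":(140,110,1.8)}
for n in ("top","scene"):
    f=shot(n)
    if n=="top": print(np.array(f["camera_matrix"]), f["dist"])
    m=models.outline_of(f,"cover")[0]["region"]
    P,_=cloud(f,cv2.erode(m.astype(np.uint8),np.ones((3,3)))>0)
    best=None; rng=np.random.default_rng(0)
    for i in range(300):
        a=P[rng.choice(len(P),3,replace=False)]; nn=np.cross(a[1]-a[0],a[2]-a[0]); nn/=np.linalg.norm(nn)+1e-12
        k=abs((P-a[0])@nn)<.002
        if best is None or k.sum()>best.sum(): best=k
    Q=P[best]; c=Q.mean(0); nn=np.linalg.svd(Q-c)[2][2]; nn*=np.sign(nn[2]); d=nn@c
    print(n,len(P),best.sum(),"normal",nn,"tilt",np.degrees(np.arccos(nn[2])),"d",d)
    H=P[(P@nn-d)>.03]; print("handle pts h>30",len(H),H.mean(0),(H@nn-d).max())
    for k,(u,v) in pts[n].items():
        ox,oy,s=off[n]; uv=[(u+.5)/s+ox-.5,(v+.5)/s+oy-.5]
        dd=d-(.006 if k=="lug" else 0)+(.005 if k=="bolt" else 0)
        print(k,uv,onplane(f,[uv],nn,dd)[0])
f=shot("wrist"); print(f["hand_eye"],f["camera_matrix"])
E
```

```text
[[504.2142   0.     315.6301]
 [  0.     504.2142 235.1137]
 [  0.       0.       1.    ]] [-0.0196  0.      0.      0.      0.    ]
top 2173 1325 normal [ 0.1364 -0.5186  0.8441] tilt 32.42636491461004 d 0.21027963496525154
handle pts h>30 71 [ 0.624  -0.0426  0.1713] 0.048278226623220066
bolt [241.3421052631579, 252.92105263157896] [0.5344 0.0168 0.179 ]
chole [275.0263157894737, 196.07894736842104] [ 0.6798 -0.0535  0.1064]
lug [220.81578947368422, 180.28947368421052] [0.7045 0.067  0.1693]
scene 2546 1870 normal [ 0.1327 -0.5153  0.8467] tilt 32.149213598168366 d 0.2100871973884546
handle pts h>30 109 [ 0.6326 -0.044   0.1696] 0.046500617591954396
bolt [391.44444444444446, 216.44444444444446] [0.5385 0.0159 0.1793]
chole [355.8888888888889, 290.33333333333337] [ 0.683  -0.0519  0.1095]
lug [420.88888888888886, 278.1111111111111] [0.7052 0.0633 0.1691]
[[-0.0012 -0.9546 -0.2977  0.0825]
 [ 1.     -0.001  -0.0009  0.0008]
 [ 0.0006 -0.2977  0.9546 -0.1656]
 [ 0.      0.      0.      1.    ]] [[409.555    0.     321.8984]
 [  0.     409.555  235.609 ]
 [  0.       0.       1.    ]]
```

```bash
python3 -m crank '18 24 13 0 0 0 1;18 24 13 0 0 0 1;18 24 13 0 0 0 1;18 24 13 0 0 0 1;18 24 13 0 0 0 1;18 24 13 0 0 0 1;18 24 13 0 0 0 1;18 24 13 0 0 0 1' 30
python3 -m crank '18 24 -2 31 8 0 1;18 24 -2 31 8 0 1;18 24 -2 31 8 0 1;18 24 -2 31 8 0 1;18 24 -2 31 8 0 1;18 24 -2 31 8 0 1;18 24 -2 31 8 0 1;18 24 -2 31 8 0 1'
```

```text
t: 1.92
tool_pos: [0.358, -0.4609, 0.3501]
ee_rot: [0.992, 0.123, 0.0, 0.0]
force: [-0.6, -1.0, 0.6]
width: 0.999
gripper_force: 0.0
t: 2.58
tool_pos: [0.5399, -0.2161, 0.3284]
ee_rot: [0.953, 0.122, -0.036, -0.276]
force: [1.1, 1.2, -0.2]
width: 1.002
gripper_force: 0.0
```

```bash
python3 -m crank '12.5 15.5 -5 0 0 0 1;12.5 15.5 -5 0 0 0 1;12.5 15.5 -5 0 0 0 1;12.5 15.5 -5 0 0 0 1;12.5 15.5 -5 0 0 0 1;12.5 15.5 -5 0 0 0 1;12.5 15.5 -5 0 0 0 1;12.5 15.5 -5 0 0 0 1'
python3 - <<'E'
from h import *
f=shot("wrist","w1.png")
import pickle; f2={k:f[k] for k in f}; pickle.dump(f2,open("w1.pkl","wb"))
for l in ("cover","cover_handle","switch_arm"):
    for o in models.outline_of(f,l)[:2]: print(l,o["score"],o["rect"])
E
```

```text
t: 3.25
tool_pos: [0.6612, -0.0688, 0.2784]
ee_rot: [0.954, 0.118, -0.036, -0.273]
force: [-0.6, 0.1, 0.1]
width: 0.999
gripper_force: 0.0
cover 0.69 [249.8, 157.3, 205.2, 187.7]
cover_handle 0.59 [249.5, 155.6, 205.0, 193.2]
switch_arm 0.68 [241.5, 109.5, 29.8, 20.4]
```

View pics/w1.png

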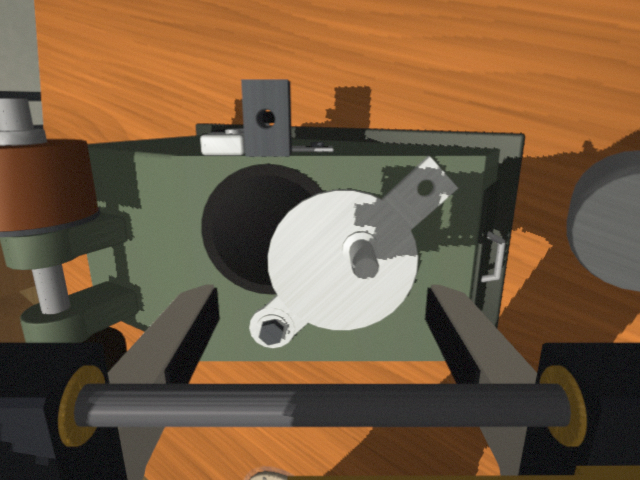

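The wrist view shows the lug hole at about (267,118), the cover hole at (426,187), the bolt at (271,328), and the handle from base (358,247) to top (367,266).

```bash
cat > g.py <<'E'
from h import *
np.set_printoptions(precision=4,suppress=True)
N=np.array([.1335,-.513,.848]); N/=np.linalg.norm(N)
def fit(P,tol=.0015):
    rng=np.random.default_rng(0); best=None
    for i in range(400):
        a=P[rng.choice(len(P),3,replace=False)]; n=np.cross(a[1]-a[0],a[2]-a[0]); n/=np.linalg.norm(n)+1e-12
        k=abs((P-a[0])@n)<tol
        if best is None or k.sum()>best.sum(): best=k
    Q=P[best]; c=Q.mean(0); n=np.linalg.svd(Q-c)[2][2]; n*=np.sign(n[2]); return n,n@c,best
def axes(n):
    y=np.array([-n[0],-n[1],0]); y=y/np.linalg.norm(y)   # mx: rearwards
    x=y-n*(n@y); x/=np.linalg.norm(x); return x,np.cross(n,x),n
E
python3 - <<'E'
from g import *
f=shot("wrist"); print(status.observe()["tool_pos"])
m=models.outline_of(f,"cover")[0]["region"]
P,_=cloud(f,cv2.erode(m.astype(np.uint8),np.ones((5,5)))>0)
n,d,b=fit(P); print(len(P),b.sum(),n,d,np.degrees(np.arccos(n[2])))
R=axes(n); X,Y,Z=R
g=cv2.cvtColor(f["pixels"],cv2.COLOR_BGR2GRAY)
def dark(u,v,r=14,thr=None):
    w=g[v-r:v+r+1,u-r:u+r+1].astype(float); t=(w.min()+np.median(w))/2
    k,l,s,c=cv2.connectedComponentsWithStats((w<t).astype(np.uint8)); i=1+np.argmin(np.hypot(*(c[1:]-r).T)); print("blob",s[i],w.min(),np.median(w)); return c[i]+[u-r,v-r]
uv={"bolt":np.array([271,328.]),"chole":dark(426,187),"lug":dark(267,118)}
W={}
for k,p in uv.items():
    W[k]=onplane(f,[p],n,d-.006*(k=="lug")+.006*(k=="bolt"))[0]; print(k,p,W[k])
pv=W["bolt"]; print("in axes: lug",np.array(R)@(W["lug"]-pv),"chole",np.array(R)@(W["chole"]-pv))
H=P[(P@n-d)>.03]; print("handle",H.mean(0),(H@n-d).max(), np.array(R)@(H.mean(0)-pv))
# lug top plane
v,u=np.mgrid[85:150,248:288]; M=np.zeros((480,640),bool); M[85:150,248:288]=1
L,_=cloud(f,M); k=abs(L@n-d)<.02; l2=L[k]; print("lug top offset",np.median(l2@n)-d,k.sum())
q=np.array(R)@(l2-pv).T; print(q.min(1),q.max(1),np.percentile(q,[3,97],axis=1))
np.savez("geo.npz",n=n,d=d,R=np.array(R),pv=pv)
cv2.imwrite("pics/c.png",cv2.resize(np.hstack([f["pixels"][88:148,237:297],f["pixels"][157:217,396:456],f["pixels"][298:358,241:301]]),None,fx=4,fy=4,interpolation=cv2.INTER_NEAREST))
E
```

```text
[ 0.6611 -0.0698  0.279 ]
18685 16129 [ 0.1281 -0.5159  0.847 ] 0.2066701827186804 32.11238229664947
blob [  4   6  16  16 207] 51.0 110.0
blob [  3   6  18  18 217] 2.0 89.0
bolt [271. 328.] [0.5392 0.016  0.1793]
chole [423.4686 186.6425] [ 0.6808 -0.0529  0.1088]
lug [263.659  117.9862] [0.7049 0.064  0.1693]
in axes: lug [ 0.0003 -0.1724 -0.012 ] chole [-0.123  -0.1208 -0.006 ]
handle [ 0.6302 -0.045   0.1716] 0.046820323389795 [-0.0728 -0.0736  0.0366]
lug top offset -0.006097119766131531 2383
[-0.017  -0.1961 -0.0259] [ 0.0134 -0.1492 -0.0095] [[-0.0168 -0.1952 -0.017 ]
 [ 0.0117 -0.1501 -0.0106]]
```

View pics/c.png

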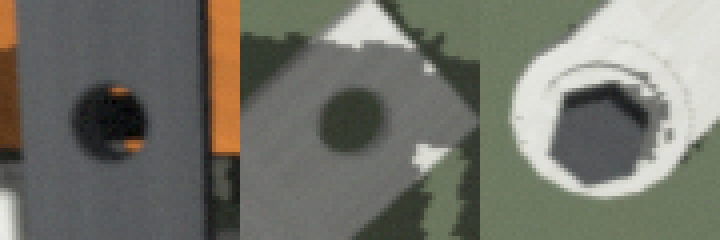

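```bash
cat >> g.py <<'E'
try:
    G=np.load("geo.npz"); RR=G["R"]; PV=G["pv"]+RR.T@[.001,.0026,-.006]
except Exception: pass
def to_world(x,y,h): return PV+RR.T@np.array([x,y,h])
def where(): 
    s=status.observe(); return RR@(np.array(s["tool_pos"])-PV)*1000
def shift(*a): 
    s=status.observe(); return (to_world(*a)-s["tool_pos"])*100
E
python3 - <<'E'
from g import *
print(where()); print(RR)
print(shift(-.074,-.0755,.062)); print(shift(-.074,-.0755,.007)); 
q=Ro.from_quat(status.observe()["ee_rot"]); print(q.as_matrix(), RR@q.as_matrix())
E
```

```text
[ -43.1574 -100.3561  150.2051]
[[-0.2041  0.822   0.5316]
 [-0.9705 -0.241   0.    ]
 [ 0.1281 -0.5159  0.847 ]]
[-2.9128  1.4161 -9.1106]
[ -3.6175   4.2536 -13.7691]
[[ 0.9701  0.2042 -0.1313]
 [ 0.2427 -0.8233  0.5131]
 [-0.0033 -0.5296 -0.8482]] [[-0.0003 -1.     -0.0023]
 [-1.      0.0003  0.0037]
 [-0.0037  0.0023 -1.    ]]
```

```bash
python3 -m crank '-2.9 1.4 -9.1 0 0 0 1;-2.9 1.4 -9.1 0 0 0 1;-2.9 1.4 -9.1 0 0 0 1;-2.9 1.4 -9.1 0 0 0 1;-3.3 2.8 -11.5 0 0 0 1;-3.6 4.2 -13.7 0 0 0 1;-3.6 4.2 -13.7 0 0 0 1;-3.6 4.2 -13.7 0 0 0 1'
python3 -m crank '0 0 0 0 0 0 -0.7;0 0 0 0 0 0 -0.7;0 0 0 0 0 0 -0.7;0 0 0 0 0 0 -0.7;0 0 0 0 0 0 -0.7;0 0 0 0 0 0 -0.7;0 0 0 0 0 0 -0.7;0 0 0 0 0 0 -0.7' 30
python3 -c "
from g import *
print(where())"
```

```text
t: 4.22
tool_pos: [0.6259, -0.0262, 0.1425]
ee_rot: [0.954, 0.118, -0.036, -0.274]
force: [0.1, -0.4, -0.3]
width: 1.002
gripper_force: 0.0
t: 4.88
tool_pos: [0.6254, -0.0262, 0.1417]
ee_rot: [0.954, 0.118, -0.036, -0.273]
force: [-0.0, 1.1, 0.7]
width: 0.473
gripper_force: 0.0
[-73.3419 -76.0492   6.9754]
```

```bash
python3 -m crank '0 0 0 0 0 0 -1;0 0 0 0 0 0 -1;0 0 0 0 0 0 -1;0 0 0 0 0 0 -1;0 0 0 0 0 0 -1;0 0 0 0 0 0 -1' 30
```

```text
t: 5.38
tool_pos: [0.6257, -0.0266, 0.1413]
ee_rot: [0.954, 0.118, -0.035, -0.273]
force: [2.2, -1.3, -4.2]
width: 0.209
gripper_force: 30.0
```

```bash
python3 -c "
from g import *
w=where();print(w)
r=np.hypot(w[0],w[1]); th=np.arctan2(-w[0],-w[1]); print(r,th)
for k in np.linspace(th,0,13)[1:]: print(round(k,3), RR.T@(np.array([-r*np.sin(k)-w[0],-r*np.cos(k)-w[1],0]))/10)
"
```

```text
[-73.9211 -76.2376   6.9136]
106.19090313574198 0.7699722514415117
0.706 [0.3419 0.5248 0.2679]
0.642 [0.6457 1.0649 0.551 ]
0.577 [0.9102 1.6181 0.8479]
0.513 [1.1343 2.182  1.1575]
0.449 [1.317  2.7544 1.4785]
0.385 [1.4577 3.3329 1.8096]
0.321 [1.5557 3.9152 2.1494]
0.257 [1.6107 4.4988 2.4966]
0.192 [1.6223 5.0813 2.8496]
0.128 [1.5906 5.6603 3.2071]
0.064 [1.5158 6.2335 3.5676]
0.0 [1.398  6.7985 3.9295]
```

```bash
python3 -m crank '0.34 0.52 0.27 0 0 0 -1;0.65 1.06 0.55 0 0 0 -1;0.91 1.62 0.85 0 0 0 -1;1.13 2.18 1.16 0 0 0 -1;1.32 2.75 1.48 0 0 0 -1;1.46 3.33 1.81 0 0 0 -1;1.56 3.92 2.15 0 0 0 -1;1.56 3.92 2.15 0 0 0 -1'
python3 -m crank '0.05 0.58 0.35 0 0 0 -1;0.07 1.16 0.70 0 0 0 -1;0.03 1.74 1.06 0 0 0 -1;-0.04 2.31 1.42 0 0 0 -1;-0.16 2.88 1.78 0 0 0 -1;-0.16 2.88 1.78 0 0 0 -1;-0.16 2.88 1.78 0 0 0 -1;-0.16 2.88 1.78 0 0 0 -1'
python3 - <<'E'
from g import *
print(where(),status.observe()["ft_torque"])
for n in ("top","scene"):
    f=shot(n,n+"2.png")
    cv2.imwrite("pics/d_%s.png"%n,cv2.resize(f["pixels"][160:260,200:300] if n=="top" else f["pixels"][200:300,350:450],None,fx=4,fy=4,interpolation=cv2.INTER_CUBIC))
a=[cv2.imread("pics/d_%s.png"%n) for n in ("top","scene")]; cv2.imwrite("pics/d.png",np.hstack(a))
E
```

```text
t: 6.05
tool_pos: [0.645, 0.0129, 0.1626]
ee_rot: [0.955, 0.118, -0.032, -0.272]
force: [13.4, 1.6, -13.4]
width: 0.207
gripper_force: 30.0
t: 6.72
tool_pos: [0.6415, 0.0423, 0.1814]
ee_rot: [0.954, 0.118, -0.034, -0.273]
force: [7.6, 1.1, -3.3]
width: 0.207
gripper_force: 30.0
[   0.8592 -108.1765    7.3122] [-0.8018 -1.5281 -0.6609]
```

View pics/d.png

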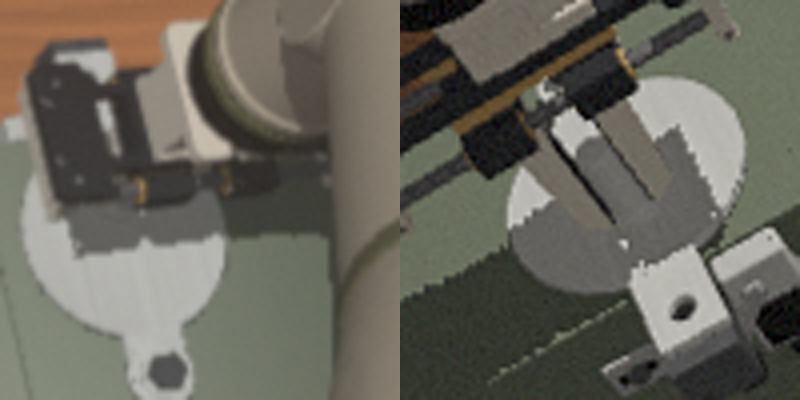

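The cover now shuts the port and its tongue lies over the lug, with the hole at about scene-crop (683,307). I'll release it and look with the wrist camera.

```bash
python3 -m crank '0 0 0 0 0 0 0.2;0 0 0 0 0 0 0.2;0 0 0 0 0 0 0.2;0 0 0 0 0 0 0.2;0.5 -2.1 3.4 0 0 0 0.2;1 -4.2 6.8 0 0 0 0.2;2.4 -8 10 0 0 0 1;2.4 -8 10 0 0 0 1'
python3 -m crank '0 0 0 0 0 0 1;0 0 0 0 0 0 1;0 0 0 0 0 0 1'
python3 - <<'E'
from g import *
f=shot("wrist","w2.png"); print(where())
import pickle; pickle.dump(f,open("w2.pkl","wb"))
m=models.outline_of(f,"cover")[0]; print(m["score"],m["rect"])
P,_=cloud(f,cv2.erode(m["region"].astype(np.uint8),np.ones((5,5)))>0)
n,d,b=fit(P); print(n,d-n@PV)
H=P[(P@n-d)>.03]; print("handle",RR@(H.mean(0)-PV))
E
```

```text
t: 7.48
tool_pos: [0.666, -0.0436, 0.2851]
ee_rot: [0.955, 0.116, -0.032, -0.271]
force: [-0.9, -0.6, -1.3]
width: 0.695
gripper_force: 0.0
t: 7.73
tool_pos: [0.6622, -0.0364, 0.2797]
ee_rot: [0.954, 0.118, -0.037, -0.274]
force: [0.5, -0.2, 0.0]
width: 0.906
gripper_force: 0.0
[ -15.7644 -109.3729  133.7478]
0.57 [221.1, 107.9, 160.9, 257.3]
[ 0.1278 -0.5149  0.8476] -7.267442613889674e-05
handle [-0.0001 -0.1071  0.0428]
```

View pics/w2.png

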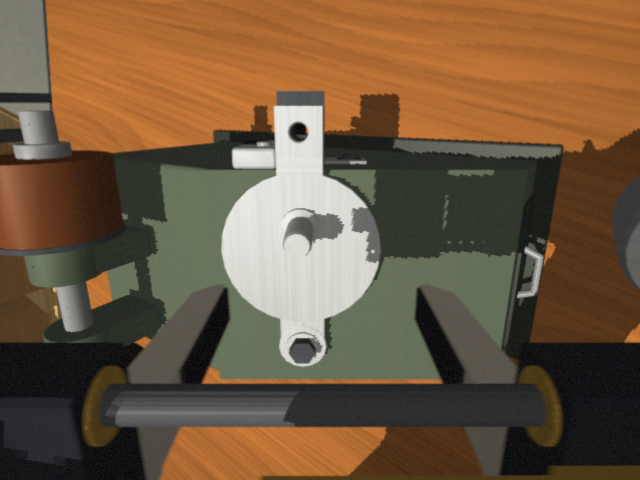

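The cover is shut: its hole at (298,131) shows the lug hole behind it, and the lug edges (276–324) and tongue edges (275–323) are nearly flush. Next I'll measure it and locate the pin.

```bash
python3 - <<'E'
from g import *
import pickle
f=pickle.load(open("w2.pkl","rb")); n=RR[2]; d=n@PV
g=cv2.cvtColor(f["pixels"],cv2.COLOR_BGR2GRAY).astype(float)
w=g[117:147,283:313]; 
t=(w.min()+np.median(w))/2; k,l,s,c=cv2.connectedComponentsWithStats((w<150).astype(np.uint8)); i=1+np.argmax(s[1:,4]); p=c[i]+[283,117]; print(s[i],p)
print("chole",RR@(onplane(f,[p],n,d)[0]-PV))
for name,r0,r1,h in (("lug",95,102,-.006),("tongue",109,118,0)):
    row=g[r0:r1,255:345].mean(0); gr=np.abs(np.diff(row)); e=[255.5+15+np.argmax(gr[15:35]),255.5+55+np.argmax(gr[55:80])]
    vm=(r0+r1-1)/2; print(name,e,[ (RR@(onplane(f,[[u,vm]],n,d+h)[0]-PV))[:2] for u in e])
cv2.imwrite("pics/e.png",cv2.resize(f["pixels"][85:155,255:345],None,fx=6,fy=6,interpolation=cv2.INTER_NEAREST))
for nm in ("top","scene"):
    f=shot(nm); 
    for o in models.outline_of(f,"pin")[:1]:
        P,_=cloud(f,o["region"]); z=P[P[:,2]>.128]; print(nm,o["score"],o["rect"],len(z),z.mean(0),z.min(0),z.max(0),P[:,2].max())
E
```

```text
[  5   5  20  20 309] [297.7282 131.6343]
chole [ 0.0007 -0.1748 -0.    ]
lug [np.float64(276.5), np.float64(323.5)] [array([ 0.0157, -0.1976]), array([-0.0176, -0.1976])]
tongue [np.float64(273.5), np.float64(322.5)] [array([ 0.0175, -0.1875]), array([-0.0169, -0.1876])]
scene 0.59 [228.1, 227.9, 11.0, 33.0] 70 [ 0.561  -0.3065  0.1349] [ 0.5484 -0.316   0.1281] [ 0.5691 -0.2959  0.1394] 0.1394086654361827
```

View pics/e.png

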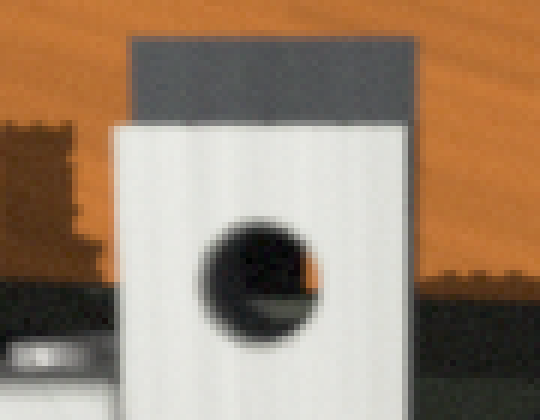

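```bash
python3 -m crank '-10 -27 -1 0 0 0 1;-10 -27 -1 0 0 0 1;-10 -27 -1 -31 -8 0 1;-10 -27 -1 -31 -8 0 1;-10 -27 -1 -31 -8 0 1;-10 -27 -1 -31 -8 0 1;-10 -27 -1 -31 -8 0 1;-10 -27 -1 -31 -8 0 1'
python3 -m crank '0 0 -1 0 0 0 1;0 0 -1 0 0 0 1;0 0 -1 0 0 0 1;0 0 -1 0 0 0 1'
python3 - <<'E'
from g import *
f=shot("wrist","w3.png"); s=status.observe(); print(s["tool_pos"],s["ee_rot"])
import pickle; pickle.dump(f,open("w3.pkl","wb"))
for o in models.outline_of(f,"pin")[:1]:
    P,U=cloud(f,o["region"]); print(o["score"],o["rect"],P[:,2].max())
    k=P[:,2]>np.percentile(P[:,2],95)-.004; r=cv2.minAreaRect((P[k,:2]*1000).astype(np.float32)); print("head top mm",r,np.median(P[k],0),k.sum())
E
```

```text
t: 8.7
tool_pos: [0.5597, -0.3132, 0.2718]
ee_rot: [0.993, 0.12, -0.001, 0.003]
force: [-0.9, -0.7, 0.4]
width: 1.001
gripper_force: 0.0
t: 9.03
tool_pos: [0.5641, -0.3071, 0.2602]
ee_rot: [0.992, 0.123, -0.0, -0.001]
force: [-0.3, 0.5, 0.3]
width: 0.999
gripper_force: 0.0
[ 0.5641 -0.3073  0.2604] [ 0.9924  0.1232 -0.0002 -0.0006]
0.56 [305.6, 204.7, 30.9, 44.2] 0.13819566263379435
head top mm ((554.6583862304688, -308.44549560546875), (20.165802001953125, 19.910730361938477), 17.28847312927246) [ 0.5552 -0.3084  0.1363] 683
```

View pics/w3.png

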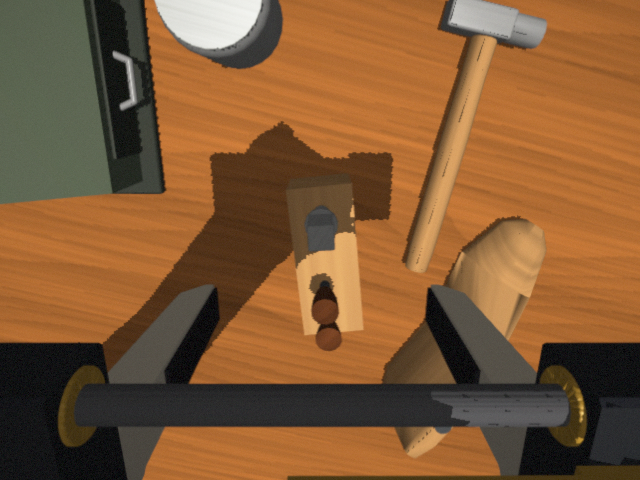

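The wrist view shows the pin head top at about (321,236), turned about 3° to the tool, with the punches at (326,308) and (328,338), clear of the fingers.

```bash
python3 -m crank '-0.95 -0.12 -5 0 0 3 1;-0.95 -0.12 -9 0 0 3 1;-0.95 -0.12 -12 0 0 3 0.3;-0.95 -0.12 -14 0 0 3 -0.2;-0.95 -0.12 -15.5 0 0 3 -0.2;-0.95 -0.12 -15.5 0 0 3 -0.2;-0.95 -0.12 -15.5 0 0 3 -0.2;-0.95 -0.12 -15.5 0 0 3 -0.2'
python3 -m crank '0 0 0 0 0 0 -1;0 0 0 0 0 0 -1;0 0 0 0 0 0 -1;0 0 0 0 0 0 -1;0 0 0 0 0 0 -1;0 0 0 0 0 0 -1;0 0 0 0 0 0 -1' 40
```

```text
t: 9.8
tool_pos: [0.5547, -0.3096, 0.1069]
ee_rot: [0.989, 0.149, 0.001, 0.0]
force: [0.3, -1.7, 0.0]
width: 0.616
gripper_force: 0.0
t: 10.38
tool_pos: [0.554, -0.3095, 0.1062]
ee_rot: [0.989, 0.148, 0.0, 0.0]
force: [-0.3, 0.4, 2.9]
width: 0.212
gripper_force: 40.0
```

```bash
python3 -m crank '0 0 1 0 0 0 -1;0 0 2.5 0 0 0 -1;0 0 5 0 0 0 -1;0 0 8 0 0 0 -1;0 0 12 0 0 0 -1;0 0 16 0 0 0 -1;0 0 20 0 0 0 -1;0 0 22 0 0 0 -1' 50
python3 -m crank '0 0 0 0 0 0 -1;0 0 0 0 0 0 -1;0 0 0 0 0 0 -1'
python3 - <<'E'
from g import *
f=shot("wrist","w4.png"); s=status.observe(); print(s["tool_pos"],s["force"],s["width"])
import pickle; pickle.dump(f,open("w4.pkl","wb"))
W=np.linalg.inv(np.array(f["hand_eye"]))
def pt(X):
    return cv2.projectPoints(np.array(X,float).reshape(-1,1,3),cv2.Rodrigues(W[:3,:3])[0],W[:3,3],np.array(f["camera_matrix"]),np.array(f["dist"]))[0][:,0]
print(pt([[0,0,.087],[0,0,.012],[0,0,.007],[.014,0,.007],[0,.014,.007],[0,-.014,.007],[0,.005,.087],[0,-.005,.087],[.005,0,.087]]))
for o in models.outline_of(f,"pin")[:2]: print(o["score"],o["rect"])
cv2.imwrite("pics/w4c.png",cv2.resize(f["pixels"][220:340,250:400],None,fx=5,fy=5,interpolation=cv2.INTER_CUBIC))
E
```

```text
t: 11.05
tool_pos: [0.5547, -0.3099, 0.3317]
ee_rot: [0.989, 0.148, 0.002, 0.002]
force: [0.8, -0.5, -0.8]
width: 0.21
gripper_force: 50.0
t: 11.3
tool_pos: [0.5531, -0.309, 0.3249]
ee_rot: [0.989, 0.149, -0.001, -0.001]
force: [0.4, -0.1, -1.3]
width: 0.213
gripper_force: 50.0
[ 0.553  -0.3089  0.3243] [ 0.4733 -0.5327 -2.3276] 0.21330160878376325
[[321.0978 240.9801]
 [320.7193 290.0699]
 [320.6839 294.6617]
 [320.6197 266.4333]
 [350.9677 294.634 ]
 [290.4042 294.6853]
 [328.8054 240.9726]
 [313.3906 240.9875]
 [321.0841 233.6109]]
0.89 [295.0, 232.0, 51.3, 128.3]
0.46 [294.2, 156.4, 59.8, 129.7]
```

View pics/w4c.png

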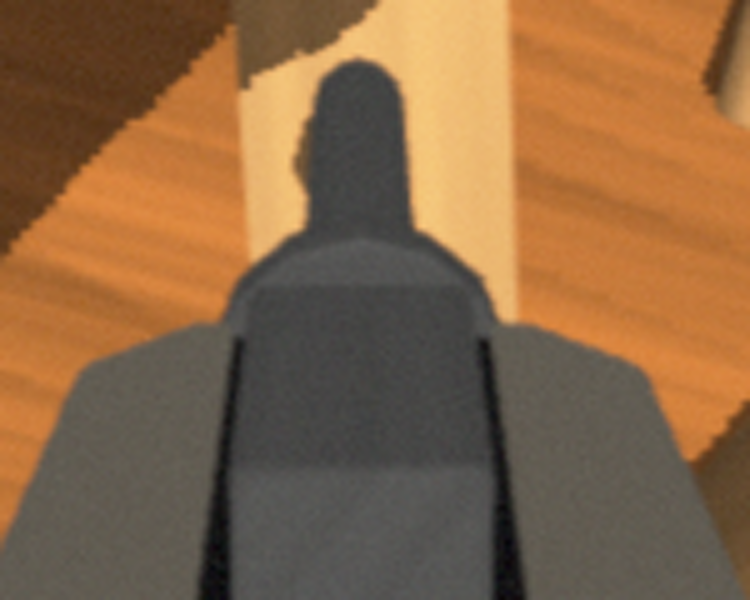

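The crop shows the pin straight between the fingers, with its tip at image (322,232) and collar edge at row 267, within about 1 mm of the prediction. Next I'll tilt it and carry it over the hole.

```bash
python3 -c "
from g import *
print(shift(.0003,-.1742,.150),shift(.0003,-.1742,.110))"
```

```text
[17.0901 29.3136 -2.2163] [16.5776 31.3772 -5.6044]
```

```bash
python3 -m crank '17 29 2 31 7.8 0 -1;17 29 2 31 7.8 0 -1;17 29 2 31 7.8 0 -1;17 29 2 31 7.8 0 -1;17 29 2 31 7.8 0 -1;17 29 2 31 7.8 0 -1;17 29 2 31 7.8 0 -1;17 29 2 31 7.8 0 -1'
python3 -m crank '0 0 0 0 0 0 -1;0 0 0 0 0 0 -1'
python3 - <<'E'
from g import *
print(where()); print(shift(.0003,-.1742,.105))
q=Ro.from_quat(status.observe()["ee_rot"]); D=RR@q.as_matrix(); print(D)
tz=q.as_matrix()[:,2]; print("fix rotvec deg",np.degrees(np.cross(tz,-RR[2])))
E
```

```text
t: 12.07
tool_pos: [0.7228, -0.0213, 0.3432]
ee_rot: [0.951, 0.142, -0.028, -0.275]
force: [1.1, -0.4, -1.3]
width: 0.214
gripper_force: 50.0
t: 12.23
tool_pos: [0.7223, -0.0185, 0.3437]
ee_rot: [0.95, 0.145, -0.029, -0.275]
force: [0.9, -0.3, -2.2]
width: 0.211
gripper_force: 50.0
[  20.6634 -171.932   186.5742]
[-0.4093  2.5892 -7.9919]
[[ 0.0578 -0.9983 -0.0002]
 [-0.9983 -0.0578  0.0062]
 [-0.0062 -0.0002 -1.    ]]
fix rotvec deg [ 0.0822 -0.2912 -0.1898]
```

```bash
python3 -m crank '-0.2 1 -3 0 -0.3 -0.2 -1;-0.4 2.6 -6 0 -0.3 -0.2 -1;-0.4 2.6 -8 0 -0.3 -0.2 -1;-0.4 2.6 -8 0 -0.3 -0.2 -1;-0.4 2.6 -8 0 -0.3 -0.2 -1;-0.4 2.6 -8 0 -0.3 -0.2 -1'
python3 - <<'E'
from g import *
f=shot("wrist","w5.png"); print(where(),status.observe()["force"],status.observe()["t"])
cv2.imwrite("pics/w5c.png",cv2.resize(f["pixels"][200:300,240:400],None,fx=5,fy=5,interpolation=cv2.INTER_CUBIC))
print("holes px",proj(f,[to_world(.0005,-.175,0),to_world(-.0009,-.175,-.006)]))
E
```

```text
t: 12.73
tool_pos: [0.7187, 0.0019, 0.2665]
ee_rot: [0.951, 0.141, -0.023, -0.273]
force: [0.3, 0.3, -1.0]
width: 0.215
gripper_force: 50.0
[  -2.4608 -173.734   110.5377] [ 0.1527  0.0203 -0.3865] 12.7833
holes px [[315.3848 229.1993]
 [317.4242 226.9786]]
```

View pics/w5c.png

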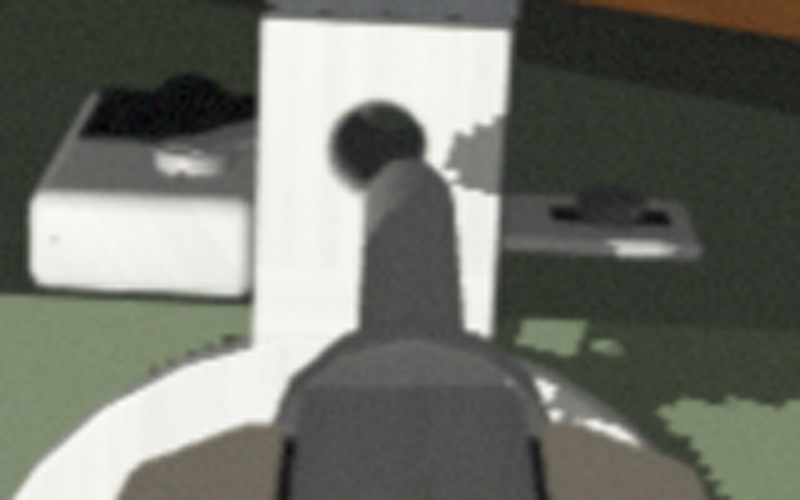

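The hole shows at crop (378,145), which is image (315.6,229) and matches the prediction; the tip sits about 2.6 mm down the slope of it, as the arm pose says. I'll correct that and go down in small steps.

```bash
python3 -m crank '0 0 0 0 0 0 -1;0 0 0 0 0 0 -1'
python3 -c "
from g import *
print(where()); print(shift(.0003,-.1742,.096))
tz=Ro.from_quat(status.observe()['ee_rot']).as_matrix()[:,2]; print(np.degrees(np.cross(tz,-RR[2])))"
```

```text
t: 12.95
tool_pos: [0.7187, 0.003, 0.267]
ee_rot: [0.951, 0.142, -0.023, -0.273]
force: [0.0, -0.3, -2.2]
width: 0.213
gripper_force: 50.0
[  -1.7248 -173.6549  110.0397]
[-0.1683  0.9039 -1.0815]
[0.1919 0.37   0.1964]
```

```bash
python3 -m crank '-0.15 0.9 -1.05 0.2 0.3 0.2 -1;-0.15 0.9 -1.05 0.2 0.3 0.2 -1;-0.15 0.9 -1.05 0.2 0.3 0.2 -1;-0.15 0.9 -1.05 0.2 0.3 0.2 -1;-0.15 0.9 -1.05 0.2 0.3 0.2 -1'
python3 - <<'E'
from g import *
f=shot("wrist","w6.png"); print(where(),status.observe()["force"],status.observe()["t"]); print(shift(.0003,-.1742,.096))
tz=Ro.from_quat(status.observe()['ee_rot']).as_matrix()[:,2]; print(np.degrees(np.cross(tz,-RR[2])))
g=f["pixels"][205:265,285:350]; cv2.imwrite("pics/w6c.png",cv2.resize(g,None,fx=8,fy=8,interpolation=cv2.INTER_CUBIC))
print("hole",proj(f,[to_world(.0005,-.175,0)]))
E
```

```text
t: 13.37
tool_pos: [0.7167, 0.0126, 0.2552]
ee_rot: [0.95, 0.143, -0.027, -0.276]
force: [0.5, -0.6, -2.1]
width: 0.214
gripper_force: 50.0
[   0.2804 -174.1087   94.9185] [-0.6659 -0.1277 -0.8581] 13.4167
[ 0.0223 -0.052   0.0926]
[-0.0262 -0.0465 -0.0243]
hole [[320.7923 235.8276]]
```

View pics/w6c.png

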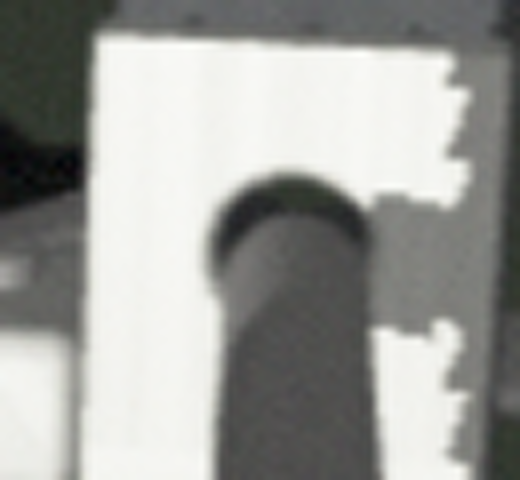

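The tip (crop column 296) is centred in the hole (208–372), so I'll descend along the hole axis.

```bash
python3 -m crank '-0.06 0.26 -0.42 0 0 0 -1;-0.13 0.52 -0.85 0 0 0 -1;-0.13 0.52 -0.85 0 0 0 -1;-0.19 0.77 -1.27 0 0 0 -1;-0.19 0.77 -1.27 0 0 0 -1;-0.19 0.77 -1.27 0 0 0 -1'
python3 -c "
from g import *
s=status.observe();print(where(),RR@s['force'],RR@s['ft_torque'])"
```

```text
t: 13.92
tool_pos: [0.7146, 0.0205, 0.2422]
ee_rot: [0.95, 0.143, -0.027, -0.276]
force: [-0.7, -0.9, -2.0]
width: 0.214
gripper_force: 50.0
[   0.3312 -173.9265   79.4161] [-1.6969  0.8625 -1.3552] [0.0053 0.8352 0.0272]
```

```bash
python3 -m crank '-0.06 0.26 -0.42 0 0 0 -1;-0.13 0.52 -0.85 0 0 0 -1;-0.19 0.77 -1.27 0 0 0 -1;-0.26 1.03 -1.69 0 0 0 -1;-0.26 1.03 -1.69 0 0 0 -1;-0.26 1.03 -1.69 0 0 0 -1'
python3 -c "
from g import *
s=status.observe();print(where(),RR@s['force'],RR@s['ft_torque'])"
```

```text
t: 14.42
tool_pos: [0.712, 0.0308, 0.2252]
ee_rot: [0.95, 0.143, -0.027, -0.276]
force: [0.4, -0.6, -1.7]
width: 0.214
gripper_force: 50.0
[   0.2671 -173.8925   59.3827] [-1.4833 -0.2423 -1.0408] [-0.061   0.895  -0.0642]
```

```bash
python3 -m crank '-0.06 0.26 -0.42 0 0 0 -1;-0.13 0.52 -0.85 0 0 0 -1;-0.19 0.77 -1.27 0 0 0 -1;-0.26 1.03 -1.69 0 0 0 -1;-0.26 1.03 -1.69 0 0 0 -1;-0.26 1.03 -1.69 0 0 0 -1'
python3 -m crank '-0.06 0.26 -0.42 0 0 0 -1;-0.13 0.52 -0.85 0 0 0 -1;-0.19 0.77 -1.27 0 0 0 -1;-0.26 1.03 -1.69 0 0 0 -1;-0.26 1.03 -1.69 0 0 0 -1'
python3 -c "
from g import *
s=status.observe();print(where(),RR@s['force'],RR@s['ft_torque'])"
```

```text
t: 14.92
tool_pos: [0.7097, 0.0405, 0.2085]
ee_rot: [0.95, 0.143, -0.026, -0.275]
force: [0.9, -2.9, 1.0]
width: 0.212
gripper_force: 50.0
t: 15.33
tool_pos: [0.7068, 0.0514, 0.1902]
ee_rot: [0.95, 0.143, -0.027, -0.275]
force: [2.8, -2.9, -4.4]
width: 0.217
gripper_force: 50.0
[  -0.3349 -173.7896   18.4826] [-5.27   -2.033  -1.8811] [-0.5382  2.4986 -0.0619]
```

```bash
python3 -m crank '-0.03 0.13 -0.21 0 0 0 -1;-0.06 0.26 -0.42 0 0 0 -1;-0.09 0.36 -0.6 0 0 0 -1;-0.09 0.36 -0.6 0 0 0 -1;-0.09 0.36 -0.6 0 0 0 -1'
python3 -c "
from g import *
s=status.observe();print(where(),RR@s['force'],RR@s['ft_torque'])"
```

```text
t: 15.75
tool_pos: [0.7061, 0.0547, 0.1856]
ee_rot: [0.95, 0.143, -0.027, -0.276]
force: [1.1, -4.4, -4.9]
width: 0.212
gripper_force: 50.0
[   0.0785 -173.8624   12.7357] [-6.4742 -0.0358 -1.6831] [-0.1781  2.5193  0.025 ]
```

```bash
python3 -m crank '-0.03 0.1 -0.17 0 0 0 -1;-0.03 0.1 -0.17 0 0 0 -1;-0.03 0.1 -0.17 0 0 0 -1'
python3 -c "
from g import *
s=status.observe();print(where(),RR@s['force'],RR@s['ft_torque'])"
python3 -m crank '-0.01 0.05 -0.09 0 0 0 -1;-0.03 0.1 -0.17 0 0 0 -1;-0.03 0.1 -0.17 0 0 0 -1'
python3 -c "
from g import *
s=status.observe();print(where(),RR@s['force'],RR@s['ft_torque'])"
```

```text
t: 16.0
tool_pos: [0.7059, 0.0555, 0.1843]
ee_rot: [0.95, 0.143, -0.026, -0.276]
force: [2.1, -5.2, -2.8]
width: 0.213
gripper_force: 50.0
[   0.0508 -173.8778   11.2409] [-6.2216 -0.7839  0.5754] [-0.1152  2.379   0.0065]
t: 16.25
tool_pos: [0.706, 0.0553, 0.184]
ee_rot: [0.95, 0.143, -0.026, -0.275]
force: [-1.5, -10.1, 6.0]
width: 0.211
gripper_force: 50.0
[  -0.2591 -173.9061   11.0586] [-4.8224  3.888  10.148 ] [ 0.7295  2.1683 -0.0373]
```

```bash
python3 -m crank '-0.01 0.05 -0.09 0 0 0 -1;-0.01 0.05 -0.09 0 0 0 -1;-0.01 0.05 -0.09 0 0 0 -1'
python3 -c "
from g import *
s=status.observe();print(where(),RR@s['force'],RR@s['ft_torque'])"
python3 - <<'E'
from g import *
f=shot("scene","s3.png"); cv2.imwrite("pics/s3c.png",cv2.resize(f["pixels"][220:340,360:480],None,fx=4,fy=4,interpolation=cv2.INTER_CUBIC))
E
```

```text
t: 16.5
tool_pos: [0.7061, 0.055, 0.1837]
ee_rot: [0.951, 0.142, -0.025, -0.275]
force: [-0.9, -13.2, 10.9]
width: 0.211
gripper_force: 50.0
[  -0.6592 -173.9439   11.0332] [-4.8309  4.0752 15.8941] [ 1.1331  2.0289 -0.0649]
```

View pics/s3c.png

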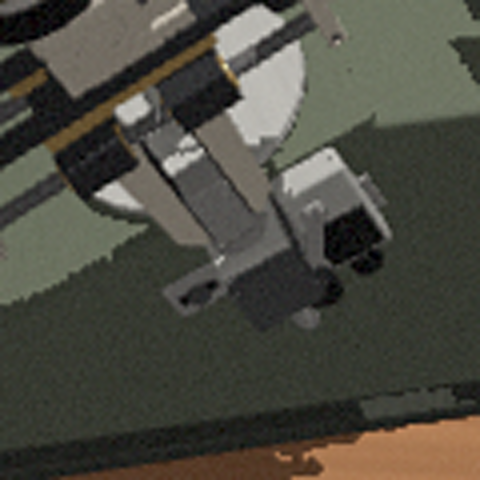

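The seat height holds at 11.0 mm while the axial force climbs to 16 N, so the collar is on the cover, and the tip shows below the lug at crop (307,318). Now I'll release and back off.

```bash
python3 -m crank '0 0 0 0 0 0 0;0 0 0 0 0 0 0;0 0 0 0 0 0 0;0 0 0 0 0 0 0;0 0 0 0 0 0 0;0.13 -0.52 0.85 0 0 0 0;0.5 -2 3.4 0 0 0 0;1 -4.1 6.8 0 0 0 0'
python3 -m crank '-2 -4 5 0 0 0 1;-4 -6 7 0 0 0 1;-4 -6 7 0 0 0 1;-4 -6 7 0 0 0 1;-4 -6 7 0 0 0 1'
python3 - <<'E'
from g import *
f=shot("wrist","w7.png"); s=status.observe(); print(where(),s["force"],s["t"])
n=RR[2];d=n@PV
for o in models.outline_of(f,"pin")[:1]:
    P,_=cloud(f,o["region"]); h=P@n-d; k=h>np.percentile(h,95)-.003
    print(o["score"],o["rect"],"head top h",np.median(h[k]),(RR@(P[k]-PV).T).mean(1))
for l in ("switch_arm",):
    for o in models.outline_of(f,l)[:1]: print(l,o["score"],o["rect"])
g=shot("scene"); a=cv2.resize(f["pixels"][60:200,220:400],(514,400),interpolation=cv2.INTER_CUBIC); b=cv2.resize(g["pixels"][250:310,385:428],(286,400),interpolation=cv2.INTER_CUBIC)
cv2.imwrite("pics/w7c.png",np.hstack([a,b]))
for o in models.outline_of(g,"pin")[:1]:
    P,_=cloud(g,o["region"]); q=(RR@(P-PV).T); print(o["rect"],np.percentile(q,[2,50,98],axis=1))
E
```

```text
t: 17.22
tool_pos: [0.7137, 0.0182, 0.2486]
ee_rot: [0.95, 0.144, -0.029, -0.277]
force: [0.8, -0.4, 0.0]
width: 0.497
gripper_force: 0.0
t: 17.63
tool_pos: [0.6754, -0.0441, 0.3203]
ee_rot: [0.95, 0.142, -0.026, -0.276]
force: [0.5, 1.1, -0.0]
width: 0.808
gripper_force: 0.0
[  -2.6807 -120.498   172.3037] [ 0.0046  0.6212 -1.143 ] 17.6833
0.67 [305.0, 126.0, 34.8, 40.1] head top h 0.04201921898044565 [-0.0007 -0.1745  0.042 ]
[400.9, 256.5, 34.3, 45.4] [[-0.0152 -0.1886 -0.0751]
 [-0.0016 -0.184   0.0242]
 [ 0.0092 -0.1596  0.0441]]
```

View pics/w7c.png

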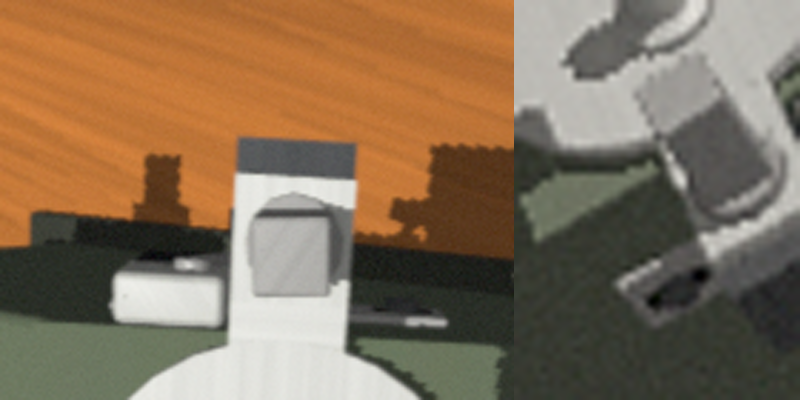

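The pin is seated: its head top measures 42.0 mm above the cover, exactly as it should, and it is centred at x -0.7 mm, y -174.5 mm. The view shows the collar flat on the tongue and the gripper clear.

```bash
python3 -m crank '0 0 0 0 0 0 1;0 0 0 0 0 0 1;0 0 0 0 0 0 1;0 0 0 0 0 0 1;0 0 0 0 0 0 1;0 0 0 0 0 0 1'; python3 -c "
from plant import job
print(job.hand_in())"
```

```text
t: 18.38
tool_pos: [0.6754, -0.0437, 0.3195]
ee_rot: [0.95, 0.143, -0.027, -0.276]
force: [-0.5, 0.5, 1.1]
width: 1.004
gripper_force: 0.0
the job is handed in; nothing more can be done
None
```

The cover is shut and the lock pin is through cover and lug with its collar down on the cover; I handed the job in at about 18 s, but the hand-in gave no verdict and I could not read the switch arm's angle directly.

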